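# Order up: point the order wheel and ring the bell

## Task

An order is up on the pass: without gripping anything, gently push the order wheel round by its arms with a fingertip until the red arm points at the middle of the yellow plate. Once the wheel stands still there, and not before, gently press the call bell's plunger right down and let it come up again. Do not lift or shift the bell, and leave the plates and everything else where they are.

Things in the scene. Friction and masses are not known exactly. Their poses are not given: they have to be found in the camera images.
- wheel_stand: the order wheel's stand, fixed to the counter: a dark round foot of 120 mm diameter, up to 14 mm high, and a post of 24 mm diameter to 62 mm height. Origin: centre of its underside, on the wheel's upright axis. Its own turn about z varies.
- order_wheel (a joint): angle (rad) of the order wheel about its upright axis, relative to the stand, growing anticlockwise seen from above; at 0 the red arm points along the stand's own x axis. It meets no stop within a turn either way of where it starts, turns against a dry friction of about 0.08 N m (about 1 N at 70 mm from the axis) and stays where it is left.
- red_tip (a point): outer end of the red arm, 105 mm from the wheel's axis, 78 mm above the counter; its x axis points outward along the red arm, z up. Each of the four arms is a level bar 8 mm wide, from 66 to 90 mm above the counter, to 85 mm from the axis, then an end block 22 mm wide, from 64 to 94 mm height, to 105 mm from the axis.
- wheel_hub (a point): centre of the top face of the wheel's hub (60 mm across), on the wheel's axis, 93 mm above the counter; a small black cap on it ends at 103 mm. The wheel has four arms 90 degrees apart, one red and three aluminium with black ends; between them the space is open down to the stand's foot.
- bell: the call bell: a chrome dome on a round black base of 90 mm diameter, 47 mm high without its brass plunger; loose, about 0.4 kg; origin at the centre of its underside
- bell_top (a point): centre of the top of the bell's brass plunger (20 mm across, standing 14 mm out of the dome, 61 mm above the counter when up); it moves with the plunger
- bell_plunger (a joint): how far the bell's plunger is pressed down: 0 up, 0.006 m fully down; a spring takes about 2 N to start and 5 N fully down and brings it up again
- plate_yellow: a round yellow plate, 140 mm across, 15 mm high at the rim, with a filled bread roll 70 mm wide and 51 mm high in its middle; loose; origin at the centre of its underside. The red arm must point at its middle. Do not move it.
- plate_white: a round white plate, 140 mm across, 15 mm high at the rim, with a filled bread roll 70 mm wide and 51 mm high in its middle; loose; origin at the centre of its underside. Leave it alone.
- plate_blue: a round blue plate, 140 mm across, 15 mm high at the rim, with a filled bread roll 70 mm wide and 51 mm high in its middle; loose; origin at the centre of its underside. Leave it alone.
- cup: a white cup, 76 mm across and 85 mm high; loose; origin at the centre of its underside. Leave it alone.
- sauce: a red sauce bottle with a white cap, 58 mm across and 170 mm high; loose; origin at the centre of its underside. Leave it alone.
- salt: a white shaker with a steel top, 42 mm across and 74 mm high; loose; origin at the centre of its underside. Leave it alone.
- pepper: an amber shaker with a steel top, 42 mm across and 74 mm high; loose; origin at the centre of its underside. Leave it alone.
- ramekin: a small white bowl, 80 mm across and 40 mm high; loose; origin at the centre of its underside. Leave it alone.
There are look-alikes about, which are no part of the job. What is shaped like the bell but purple is not meant. What is shaped like the wheel_stand but purple is not meant.

How it is judged:
On the way, in this order (a step that is already met when the one before it is completed fails the run):
1. the red arm points at the middle of the yellow plate and the wheel stands still (x of plate_yellow in the frame of red_tip above 0 m and y of plate_yellow in the frame of red_tip between -0.03 and 0.03 m and velocity of joint order_wheel between -0.05 and 0.05 rad/s), for 0.3 s.
2. the bell's plunger is pressed right down while the red arm points at the plate (x of plate_yellow in the frame of red_tip above 0 m and y of plate_yellow in the frame of red_tip between -0.03 and 0.03 m and value of joint bell_plunger above 0.0045 m), for 0.02 s.
At the end, for the whole second after the job is handed in: The line of the red arm, carried outward, passes within 30 mm of the middle of the yellow plate, the wheel is at rest, the bell's plunger is up again (within 1.5 mm), the bell stands upright within 25 mm of where it was, and the plates and all other things are within 15 mm of where they were (all of step 1 and value of joint bell_plunger below 0.0015 m and distance of bell from where it was at the start of the episode below 0.025 m and angle between bell's own z axis and vertical below 0.1 rad and linear speed of bell below 0.02 m/s and distance of each of plate_yellow, plate_white, plate_blue, cup, sauce, salt, pepper, ramekin from where it was at the start of the episode below 0.015 m); the robot touches nothing.
It fails at once if the bell is rung (plunger down more than 3 mm) while the red arm does not point at the yellow plate (value of joint bell_plunger above 0.003 m and not (x of plate_yellow in the frame of red_tip above 0 m and y of plate_yellow in the frame of red_tip between -0.03 and 0.03 m)).
It fails at once if the bell is lifted 8 mm, tipped, or shifted 25 mm (height (world z) of bell above 0.008 m or angle between bell's own z axis and vertical above 0.25 rad or distance of bell from where it was at the start of the episode above 0.025 m).
It fails at once if a plate or another bystander is moved 15 mm (distance of any of plate_yellow, plate_white, plate_blue, cup, sauce, salt, pepper, ramekin from where it was at the start of the episode above 0.015 m).
It fails at once if the wheel or the bell is gripped or roughly struck (finger force over 30 N) (contact force between the fingers and wheel_stand above 30 N or contact force between the fingers and bell above 30 N).
It also fails if it takes over 56 s, if anything falls off the work surface, if the arm or the gripper's body presses on something with over 40 N, if the wrist force passes 120 N, or if a joint passes its speed limit or range.

## Robot

A 7-joint arm with a two-finger parallel gripper is mounted at the origin on the work surface. World frame = base frame: x ahead of the robot, y to its left, z up, the work surface at z = 0. Lengths are in m, angles in rad, forces in N, time in s.
With the tool pointing down it reaches from about 0.425 to 0.825 m from the base axis. Payload 3.6 kg.
Tool frame: the origin (TCP) lies at the very end of the fingers, on their centre line; the grasp point (between the pads) lies 19 mm behind it; z points along the fingers, y is the line along which they close (so a half turn about z gives the same grasp; the last joint's range is limited). The gripper opens to 85 mm and grips with 20 to 120 N. Pads are 22 mm wide; open, the fingers measure 114 mm over their backs; the gripper's body (76 mm by 85 mm) begins 54 mm behind the grasp point. The pads swing forward as they close: fully open they stand 13 mm farther back than shut.
Start: joints at [-1.335, 0.615, -0.013, 1.423, 0.008, 1.103, -0.04], TCP at [0.169, 0.628, 0.231] pointing down, gripper open.
Joint ranges: [-3.12, 3.12], [-0.3, 2.06], [-1.34, 1.32], [0.26, 2.42], [-1.36, 4.5], [0.01, 1.98], [-2.84, 2.84]. Speed limits (rad/s): [2.79, 2.79, 3.14, 3.14, 3.14, 3.14, 3.14].

## Interface

Orientations are given as [roll, pitch, yaw] about the fixed x, y, z axes, in that order (R = Rz(yaw) Ry(pitch) Rx(roll)).
In Python, from workcell import bot, vision, ticket gives the robot as it stands. The module is installed in compiled form; this text tells all that it offers. Calls block until the motion is done:
- bot.reach(position, orientation): joint-space move of the TCP to a pose.
- bot.move_straight(position, vel=0.15, rot=None, f_stop=None): straight line of the TCP; rot=None keeps the orientation; vel is the mean speed in m/s. With f_stop (N) it stops when the force on the tool has changed by that much, and returns True; else False.
- bot.set_joints(angles): joint-space move.
- bot.release() and bot.grab(grasp_force=None): open the fingers fully, or close them until they stop; grasp_force is the grip in N (None keeps the last).
- bot.pause(seconds).
- bot.ik(position, orientation): joint angles nearest the present ones, or None.
- vision.get_image(name): name is "scene" or "top" or "wrist"; returns the picture (384x512x3 uint8, red, green, blue); there is no depth.
- vision.camera_params(name): a dict with "camera_matrix" (3x3 intrinsics, pixels), "camera_from_world" (4x4, takes a point from world to camera coordinates); the wrist camera has in their place "mount" (4x4, takes a point from camera to tool coordinates, whose origin is the TCP and whose axes are the flange's). Camera axes: x right, y down, z forward; pixel columns grow to the right and rows downward; lengths in m; the calibration is good to about 2 mm. The wrist camera is an equidistant fisheye: a pixel r from the principal point sees the ray r / f radians off the axis. A picture is of the moment at which its call begins: read the wrist's pose just before it. camera_params takes no time and is no camera call.
A pose or a line that the arm cannot do raises bot.PlanningError and nothing moves.
- ticket.job_done(): hands the job in; it is judged then, once.
Readings, each from a call of its own:
- bot.read_time_s(): time.
- bot.read_joint_positions(): joint angles.
- bot.read_qvel(): joint speeds.
- bot.read_tau(): joint torques, N m.
- bot.read_tool_pos(): TCP position.
- bot.read_ee_rot(): TCP orientation.
- bot.read_ft_force(): force on the tool from outside, world axes, zero at the start.
- bot.read_moment(): the same for the moment, N m.
- bot.read_grip_width(): opening from 0.0 (shut) to 1.0 (fully open).
- bot.read_grasp_force(): force on a finger pad.
Only numpy, scipy, OpenCV 4.12 (cv2) and the standard library are available. Lean on these libraries where they do the work, as an engineer would, in place of code of your own. Each camera call takes 0.05 s, during which the arm holds its last target. There are 200 camera calls.

## Working session

There is one attempt and no reset: what is moved stays moved. The work goes in short steps, each a Python script; the robot and the scene stay as the last script left them, time stands still between calls to the robot, and variables do not carry over. Pictures are saved under pics/ and viewed, at most 10 in all, crops included, and the job is handed in when it is done.

```bash
mkdir -p pics; python3 - <<'E'
from workcell import bot,vision
import cv2,numpy as np
for n in("top","scene"):
    im=vision.get_image(n)[:,:,::-1]
    cv2.imwrite(f"pics/{n}0.png",im)
    cv2.imwrite(f"pics/{n}0b.png",cv2.resize(im,(800,600),interpolation=cv2.INTER_CUBIC))
    p=vision.camera_params(n);print(n,p["camera_matrix"].tolist(),np.round(p["camera_from_world"],4).tolist())
print(bot.read_time_s())
E
```

```text
top [[372.9050467983712, 0.0, 256.7976724164233], [0.0, 372.9050467983712, 192.31694182322363], [0.0, 0.0, 1.0]] [[0.0044, -1.0, -0.0051, 0.001], [-0.9945, -0.0038, -0.1049, 0.5566], [0.1049, 0.0056, -0.9945, 1.3251], [0.0, 0.0, 0.0, 1.0]]
scene [[489.9403888433522, 0.0, 260.09502362192933], [0.0, 489.9403888433522, 191.83736749374927], [0.0, 0.0, 1.0]] [[-0.3618, 0.9322, 0.0004, 0.1774], [0.7304, 0.2838, -0.6212, -0.341], [-0.5792, -0.2245, -0.7836, 1.8983], [0.0, 0.0, 0.0, 1.0]]
0.1
```

View pics/top0b.png

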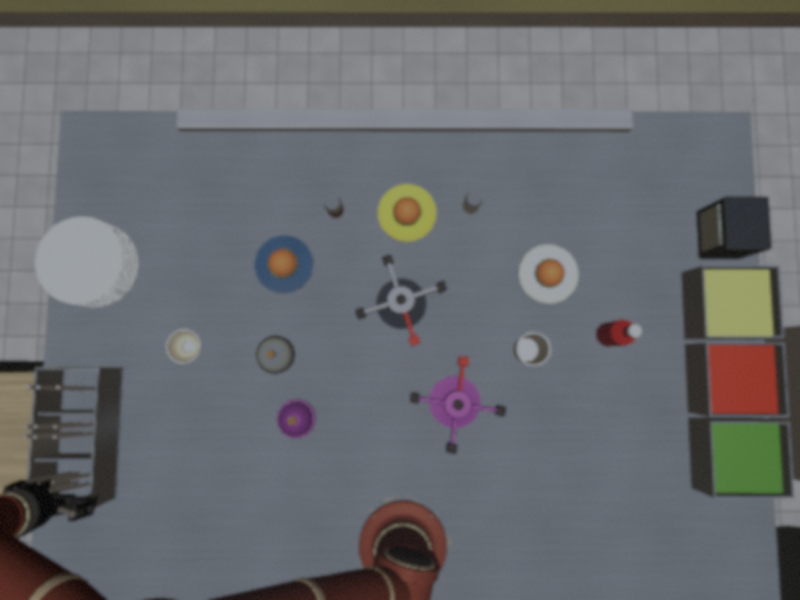

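View pics/scene0b.png

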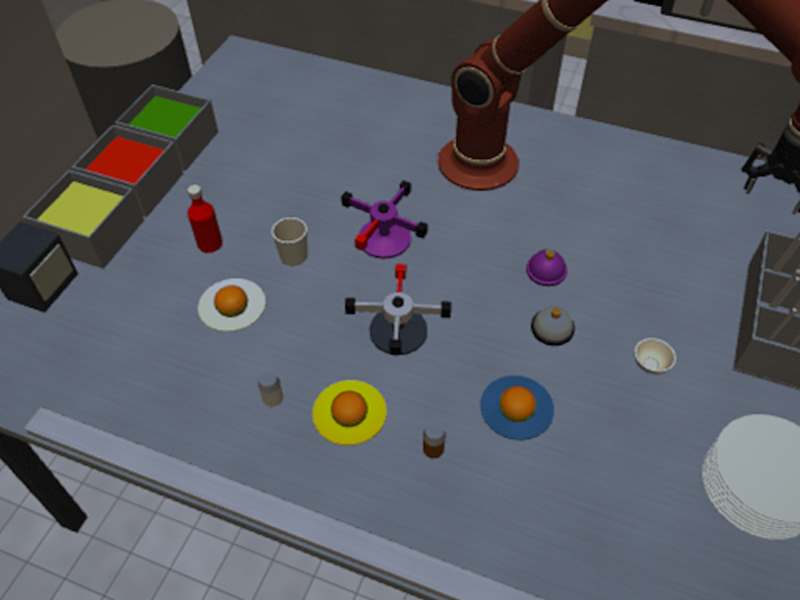

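The top view (800x600) shows these:
- **Wheels:** an aluminium wheel with a dark foot at (400,299), its red tip at (414,340), and a purple one at (457,404). The aluminium one is the real wheel.
- **Bells:** a chrome bell at (275,354) and a purple one at (296,418). The chrome one is meant.
- **Yellow plate:** at (407,212), with the pepper and salt shakers at (335,208) and (472,204).

Next I'll confirm this in one enlarged crop and compute positions.

```bash
cat > h.py <<'E'
import numpy as np
from workcell import bot,vision
def world(n,u,v,z):
    p=vision.camera_params(n);K=p["camera_matrix"];T=p["camera_from_world"]
    R=T[:3,:3];o=-R.T@T[:3,3];d=R.T@np.linalg.inv(K)@[u,v,1]
    return o+d*(z-o[2])/d[2]
E
python3 - <<'E'
from h import *
import cv2
im=cv2.imread("pics/top0.png")
cv2.imwrite("pics/crop.png",cv2.resize(im[105:255,150:350],(800,600),interpolation=cv2.INTER_CUBIC))
s=1/1.5625
for l,n,u,v,z in[("hub","top",401,299,.1),("red","top",414,341,.09),("bell","top",271,354,.061),("yrim","top",407,212,.012),("yrim","scene",349.5,411,.01),("hub","scene",398,301,.1),("red","scene",401,271,.09),("bell","scene",556,313,.061),("black left","top",361,313,.09),("black up","top",388,260,.09),("black r","top",441,286,.09),("salt","top",472,200,.07),("pep","top",334,206,.07),("purplehub","top",458,404,.1),("purple bell","top",292,421,.06),("cup","top",530,349,.08),("blue","top",284,264,.01),("white","top",548,274,.01)]:
    print(l,n,np.round(world(n,u*s,v*s,z),3))
E
```

```text
hub top [0.552 0.003 0.1  ]
red top [ 0.461 -0.026  0.09 ]
bell top [0.431 0.296 0.061]
yrim top [ 0.771 -0.009  0.012]
yrim scene [ 0.767 -0.008  0.01 ]
hub scene [0.553 0.007 0.1  ]
red scene [ 0.471 -0.019  0.09 ]
bell scene [0.438 0.3   0.061]
black left top [0.522 0.092 0.09 ]
black up top [0.641 0.033 0.09 ]
black r top [ 0.583 -0.085  0.09 ]
salt top [ 0.785 -0.158  0.07 ]
pep top [0.77  0.158 0.07 ]
purplehub top [ 0.325 -0.121  0.1  ]
purple bell top [0.283 0.245 0.06 ]
cup top [ 0.444 -0.283  0.08 ]
blue top [0.645 0.282 0.01 ]
white top [ 0.623 -0.344  0.01 ]
```

View pics/crop.png

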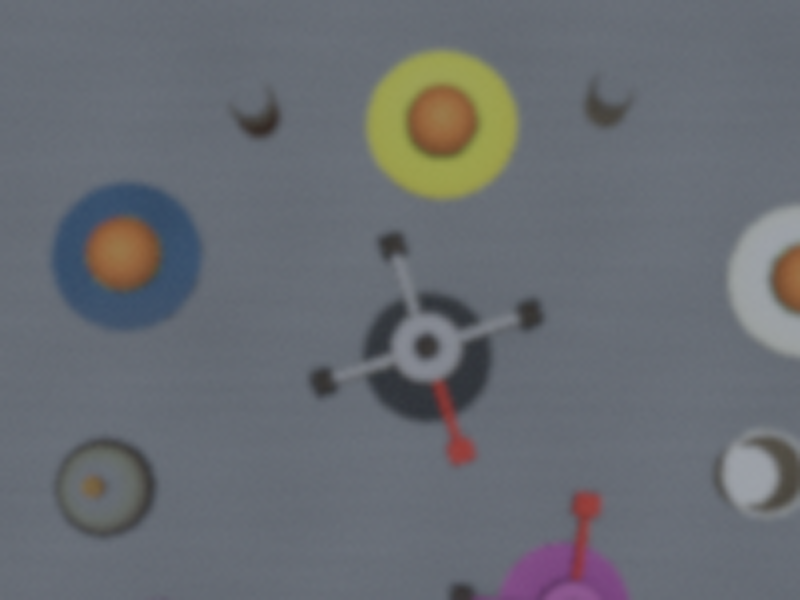

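The crop confirms the aluminium wheel: hub (427,346), red end (461,452). The chrome bell's plunger is at (94,486) and the yellow plate at (442,124). The red arm stands at about -162° and the target is about -3.6°, so I'll push it anticlockwise about 158°, stopping roughly 12° short to look.

```bash
cat >> h.py <<'E'
C=np.array([.5525,.005]);r=.066
def P(deg,z): a=np.radians(deg);return [C[0]+r*np.cos(a),C[1]+r*np.sin(a),z]
E
python3 - <<'E'
from h import *
import cv2
print(bot.read_ee_rot())
bot.grab(20)
O=[np.pi,0,0]
for q in (P(165,.2),P(165,.05),P(270,.05),P(340,.05),[.431,.297,.1]): print(np.round(bot.ik(q,O),2))
bot.reach(P(165,.2),O); print(bot.read_time_s())
bot.move_straight(P(165,.052),vel=.1,f_stop=6); print(bot.read_tool_pos(),bot.read_ft_force(),bot.read_time_s())
f0=np.array(bot.read_ft_force())
for d in range(177,325,12):
    s=bot.move_straight(P(d,.052),vel=.05,f_stop=12)
    print(d,s,np.round(np.array(bot.read_ft_force())-f0,1),bot.read_time_s())
    if s: break
im=vision.get_image("top")[:,:,::-1]
cv2.imwrite("pics/t1.png",im);cv2.imwrite("pics/t1c.png",cv2.resize(im[105:255,150:350],(800,600),interpolation=cv2.INTER_CUBIC))
E
```

```text
[-3.13922428e+00  4.56617200e-06  2.87884739e+00]
[-0.64  0.51  0.82  1.93 -0.48  0.9  -1.15]
[-0.42  0.71  0.51  2.07 -0.67  0.53 -0.99]
[-0.27  0.78  0.56  1.89 -0.65  0.66 -0.88]
[-0.39  0.88  0.67  1.72 -0.72  0.81 -0.94]
[-1.04  0.68  0.62  1.95 -0.59  0.71 -1.63]
3.3
[0.4891626  0.02207697 0.05247033] [ 0.06737033 -0.05467279 -0.03297752] 4.9333
177 False [ 0.1  0.  -1.3] 5.3583
189 False [0.3 0.1 0.1] 5.7833
201 False [ 0.  -0.2 -0. ] 6.2083
213 False [ 0.4  0.6 -0.6] 6.6333
225 False [-0.6  0.3  0.6] 7.0583
237 False [0.2 0.5 0.2] 7.4833
249 False [1.4 1.5 1.4] 7.9083
261 False [-0.  -0.   0.2] 8.3333
273 False [-0.2  0.7  0.7] 8.7583
285 False [ 0.4  0.6 -0.1] 9.1833
297 False [-0.7 -0.   0.3] 9.6083
309 False [-1.  -0.3  0. ] 10.0333
321 False [-0.6 -0.9  0.3] 10.4583
```

View pics/t1c.png

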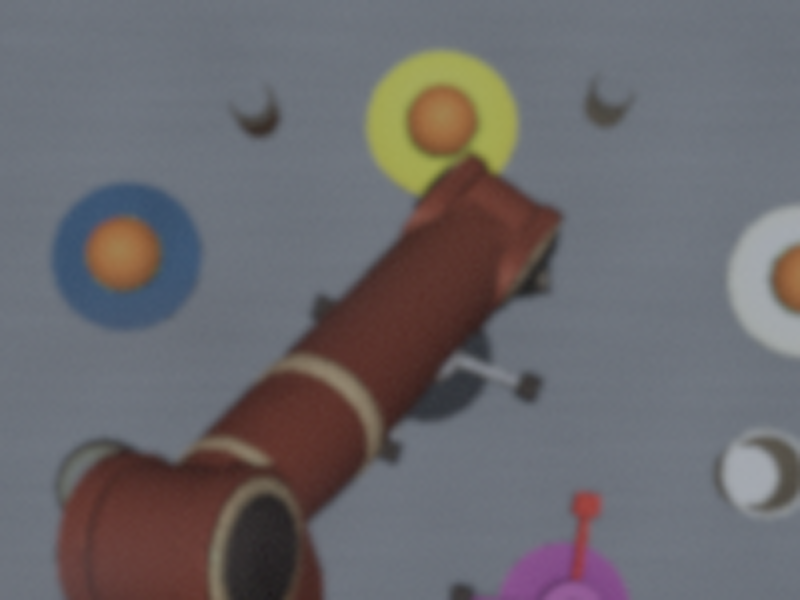

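The arm hides the red end, but the black ends at (323,310), (387,450) and (529,387) give the wheel angle.

```bash
python3 - <<'E'
from h import *
w=lambda u,v,z:world("top",150+(u+.5)/4-.5,105+(v+.5)/4-.5,z)[:2]
hub=w(427,346,.103);pl=w(442,124,.013)
print(hub,pl,np.degrees(np.arctan2(*(pl-hub)[::-1])))
for u,v,k in((323,310,-90),(387,450,180),(529,387,90)):
    d=w(u,v,.094)-hub;print(np.hypot(*d),np.degrees(np.arctan2(*d[::-1]))+k)
print(bot.read_tool_pos())
E
```

```text
[0.55292402 0.00433702] [ 0.77131206 -0.00812154] -3.265061366195668
0.09590145818883447 -19.513532909964027
0.09523501475611212 339.0870684064523
0.09443442403663029 -21.250896950194402
[ 0.60438136 -0.0363102   0.05203031]
```

The red arm is at -20° and needs to reach -3.4°. I'll finish the push, back off, lift clear and look.

```bash
python3 - <<'E'
from h import *
import cv2
print(bot.move_straight(P(-30,.052),vel=.04,f_stop=12),
 bot.move_straight([.615,-.0183,.052],vel=.03,f_stop=12))
bot.pause(.3)
bot.move_straight([.607,-.035,.052],vel=.05); bot.move_straight([.607,-.035,.2],vel=.15)
bot.reach([.431,.297,.2],[np.pi,0,0])
print(bot.read_time_s(),bot.read_tool_pos())
im=vision.get_image("top")[:,:,::-1]
cv2.imwrite("pics/t2.png",im);cv2.imwrite("pics/t2c.png",cv2.resize(im[105:255,150:350],(800,600),interpolation=cv2.INTER_CUBIC))
T=vision.camera_params("wrist");print({k:np.round(v,3).tolist() for k,v in T.items()})
print(bot.read_ee_rot())
cv2.imwrite("pics/w2.png",vision.get_image("wrist")[:,:,::-1])
E
```

```text
False False
14.7833 [0.43211843 0.2956858  0.20023039]
{'camera_matrix': [[297.319, 0.0, 254.279], [0.0, 297.319, 193.204], [0.0, 0.0, 1.0]], 'mount': [[-0.001, -0.952, -0.306, 0.079], [1.0, -0.001, 0.0, 0.002], [-0.001, -0.306, 0.952, -0.144], [0.0, 0.0, 0.0, 1.0]]}
[ 3.14101509e+00 -1.20405711e-03 -2.96533462e-03]
```

View pics/t2c.png

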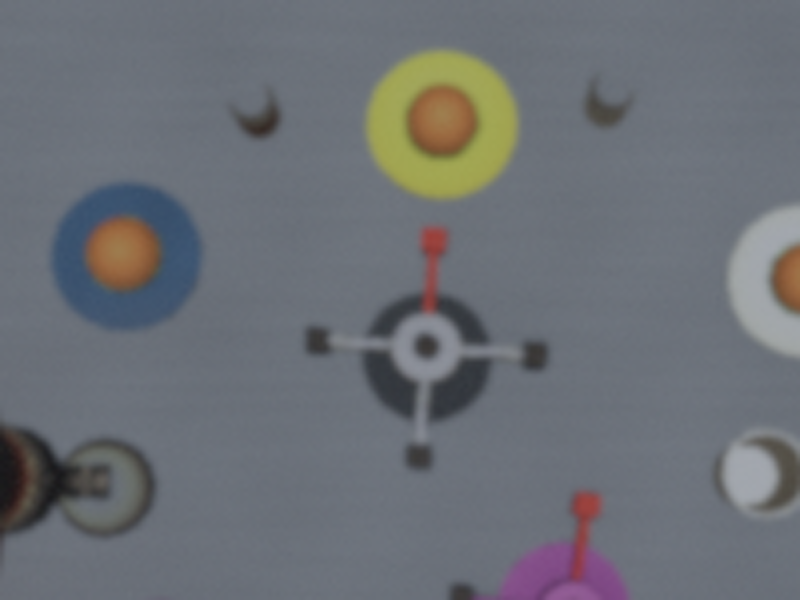

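View pics/w2.png

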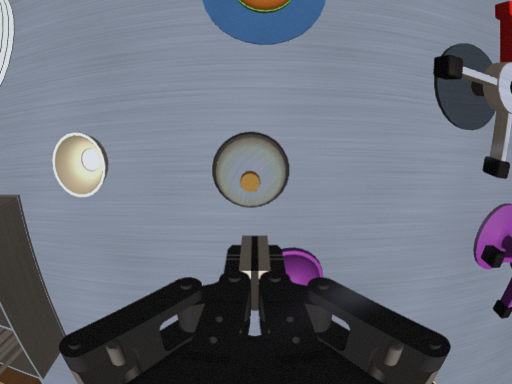

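The red end at (434,242) lines up with the hub (427,346) and the plate (442,124), at about -4°, which is well within tolerance. The wrist view shows the chrome bell with its brass plunger at (250,182).

```bash
python3 - <<'E'
from h import *
from scipy.spatial.transform import Rotation as Ro
T=vision.camera_params("wrist");M=T["mount"];K=T["camera_matrix"]
R=Ro.from_euler("xyz",bot.read_ee_rot()).as_matrix();p=np.array(bot.read_tool_pos())
def wr(u,v,z):
    x=np.array([u-K[0,2],v-K[1,2]]);n=np.hypot(*x);t=n/K[0,0]
    d=R@M[:3,:3]@np.r_[x/n*np.sin(t),np.cos(t)];o=p+R@M[:3,3]
    return o+d*(z-o[2])/d[2]
print("plunger",wr(250,182,.061),"base",[wr(u,v,.008) for u,v in((213,170),(289,170),(251,207))],"tops",wr(251,132,.008))
w=lambda u,v,z:world("top",150+(u+.5)/4-.5,105+(v+.5)/4-.5,z)[:2]
hub=w(427,346,.103)
for u,v,k in((434,242,0),(318,341,-90),(536,355,90)):
    d=w(u,v,.094)-hub;print(np.degrees(np.arctan2(*d[::-1]))+k)
E
```

```text
plunger [0.43190733 0.29801018 0.061     ] base [array([0.4319245 , 0.34192253, 0.008     ]), array([0.43152636, 0.25324618, 0.008     ]), array([0.3858281 , 0.29784537, 0.008     ])] tops [0.47583654 0.29726428 0.008     ]
-3.4936904424590605
-3.01198624200201
-3.9375049997248652
```

The plunger is at (0.432, 0.298), which agrees with the base centre, and the base measures about 89 mm across. The arm angle is about -3.5°. Pressing now.

```bash
python3 - <<'E'
from h import *
x,y=.4318,.2979
bot.move_straight([x,y,.075],vel=.1,f_stop=5); bot.pause(.3)
f0=np.array(bot.read_ft_force())
s=bot.move_straight([x,y,.052],vel=.015,f_stop=9)
print(s,bot.read_tool_pos(),np.array(bot.read_ft_force())-f0)
bot.pause(.2);print(bot.read_tool_pos(),np.array(bot.read_ft_force())-f0)
bot.move_straight([x,y,.2],vel=.08);bot.pause(.5)
print(bot.read_time_s())
import cv2
a=vision.get_image("top")[:,:,::-1];w=vision.get_image("wrist")[:,:,::-1]
cv2.imwrite("pics/t3.png",np.hstack([cv2.resize(a[105:255,150:350],(400,300)),cv2.resize(w,(400,300))]))
E
```

```text
True [0.43181153 0.29787751 0.05513516] [-1.60575744 -1.02002072  6.15358952]
[0.43185153 0.29787894 0.05513892] [-1.25560182 -1.55316642  5.33772112]
20.4833
```

View pics/t3.png

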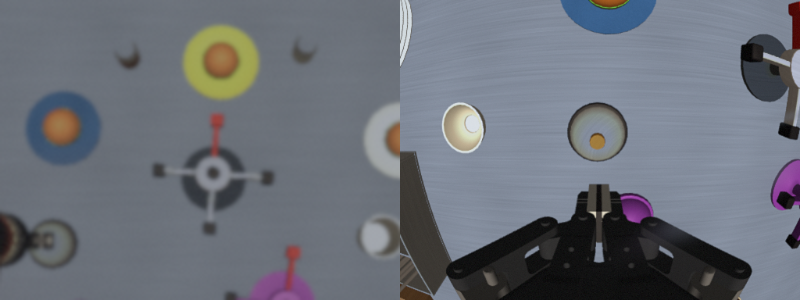

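The plunger went down about 5.9 mm (tip at z = 0.0551) with about 5.3 N held, which means fully down. In the pictures the bell and wheel are unmoved and the arm is clear, so I'm handing in.

```bash
python3 -c "
from workcell import ticket;print(ticket.job_done())"
```

```text
the job is handed in; nothing more can be done
None
```

I pushed the red arm round to within about 1° of the middle of the yellow plate, then pressed the bell fully down and let it come up. I handed the job in at about 20.5 s of the 56 s allowed; the hand-in returned no verdict.

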